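Snap the rinse-aid cap onto the dishwasher door

ROBOT

A 6-joint arm with a two-finger parallel gripper is mounted at the origin on a cart in front of the work surface, level with it; the furniture and walls round the work are solid. World frame = base frame: x ahead of the robot, y to its left, z up, the work surface at z = 0. Lengths are in m, angles in rad, forces in N, time in s.
With the tool pointing down it reaches from about 0.35 to 0.975 m from the base axis. Payload 7.1 kg.
Tool frame: the origin (TCP) lies on the centre line of the jaws, within the pads' length; the fingertips stand ahead of it and the grasp point (between the pads) lies 2 mm behind it (tips_ahead is the z of the fingertips in the tool frame, in m); z points along the fingers, y is the line along which they close (so a half turn about z gives the same grasp; the last joint's range is limited). The gripper opens to 88 mm and grips with 3 to 60 N. Pads are 20 mm wide; open, the fingers measure 115 mm over their backs; the gripper's body (75 mm by 178 mm) begins 61 mm behind the grasp point.
Start: joints at [-1.147, 0.423, 1.63, -0, 1.089, -0.019], TCP at [0.268, -0.565, 0.24] pointing down, gripper open.
Joint ranges: [-3, 3], [-0.9, 2.11], [0.09, 2.58], [-1.31, 4.45], [0.11, 2.69], [-2.54, 2.54]. Speed limits (rad/s): [2.39, 2.39, 3.01, 3.14, 3.14, 3.14].

INTERFACE

Orientations are given as a unit quaternion [x, y, z, w].
In Python, from cell import * gives the robot as it stands. The module is installed in compiled form; this text tells all that it offers.
- The arm moves only by the tool apply_moves, never from a script. Its argument "steps" is a list of rows, each a list of 5 numbers: the shift along the tool's x, y, z in m, then the turn about the tool's z in degrees, then the opening, from 0 (shut) to 1 (fully open). A call has 1 to 10 rows; each row is the pose to reach, as a shift and turn from the pose commanded when the call began, along the tool's axes at that moment; what a row does not reach only later rows make up. A row lasts 1/8 s, in which the tool goes at most 62.5 mm and 10.7 degrees, less where a joint would pass 70% of its speed; a pose out of reach is approached as far as the arm can. A call with a gripper value outside its range is refused whole. The fingers move at their own pace and stop on an object; "grip_force" is the grip in N (left out, the last holds). Time passes only in rows, so rows that repeat a pose let the fingers close. It gives the time, the measured TCP pose, the force, the opening and the grip force at its end, in the units of the state.
- observe(): the state, without advancing time (a new reading comes with each control period).
- capture(name): name is "scene" or "top" or "wrist"; returns the picture (420x560x3 uint8, blue, green, red); there is no depth.
- calibration(name): a dict with "K" (3x3 intrinsics, pixels), "k1" (the pictures are not rectified: a ray, as slopes to the right and down, at radius r is drawn at 1 + k1 r^2 times it, then the intrinsics apply), "position" and "attitude" of the camera in the world. Camera axes: x right, y down, z forward; pixel columns grow to the right and rows downward; lengths in m; the calibration is good to about 2 mm. A picture is of the moment at which its call begins: read the wrist's pose just before it. calibration takes no time and is no camera call; for the wrist camera it gives the pose at the moment of the call.
- sign_off(): hands the job in; it is judged then, once.
The state is a dict: "time": time; "joint_pos": joint angles; "joint_vel": joint speeds; "effort": joint torques, N m; "position": TCP position; "ee_rot": TCP orientation; "force": force on the tool from outside, world axes, zero at the start; "ft_torque": the same for the moment, N m; "opening": opening from 0.0 (shut) to 1.0 (fully open); "grasp_force": force on a finger pad.
Only numpy, scipy, OpenCV 4.12 (cv2) and the standard library are available. Lean on these libraries where they do the work, as an engineer would, in place of code of your own. Each camera call takes 0.05 s, during which the arm holds its last target. There are 200 camera calls.

TASK

The small worktop dishwasher has just been topped up with rinse aid and its blue filler cap still lies on the strip of worktop in front of the sink. Swing its drop-down door open (it has a bar handle near the top) until it lies flat, then take the cap, fit it squarely over the round filler neck on the inside of the door and press it straight down until it clicks. Keep pressing after the click so that its rubber seal is squeezed right down, and finish like that, with the cap still held firmly pressed; leave the tin and the mug where they stand.

Things in the scene. Friction and masses are not known exactly. Their poses are not given: they have to be found in the camera images.
- dishwasher: white worktop dishwasher, fixed, 215 deep x 360 wide x 345 mm high; origin on the worktop under the middle of its front face; x points into the machine, y to its left seen from the robot, z up. Its front is a drop-down door, 30 mm thick, reaching 250 mm from its hinge; open, its inner face is 95 mm above the worktop and the handle is underneath.
- dishwasher_door (a joint): angle of the drop-down door: 0 shut and upright, 1.571 open and flat (its stop). Moves with about 1.5 N at the handle and stays put below about 0.27 rad; pulled past 0.35 rad it sinks open by its own weight, damped, in about 3 s.
- door_hinge (a point): middle of the door's hinge axis, which runs along the dishwasher's y, 80 mm above the worktop and 15 mm behind the front face
- door_handle (a point): middle of the steel bar handle on the door's outer face: bar 12 mm thick, 240 mm long, level along the dishwasher's y, a post 105 mm to each side; its centre line is 46 mm off the face (40 mm clear behind the bar), and when shut 302 mm above the worktop, 28 mm below the door's top edge, 43 mm below the machine's top
- filler (a point): rinse-aid filler on the door's inner face, 155 mm from the hinge, 58 mm right of the middle: point on the neck's axis at the collar's face; z along the neck (up when the door is open, then 97 mm over the worktop). White neck 24 mm across, 18 mm tall, tapered to 18 mm at the tip; four sprung catches stick out 4 mm from its side 10 mm above the collar. Grey square beside it: shut detergent box.
- seal (a joint): how far the rubber seal is squeezed (m): 0 free, about 0.0016 with the cap clicked on and left alone, 0.005 fully squeezed. The seal is a black ring 49 mm across round the neck's foot, 5 mm proud of the collar; it gives 1 mm per 2 N.
- cap: loose blue filler cap, 46 mm across, 22 mm high, with a grip bar on top 34 mm long (along the cap's x), 10 mm thick, 14 mm tall; 36 mm high in all, 40 g. Origin: middle of its underside, z up. Open below: socket 19 mm deep, mouth 27 mm wide (1.5 mm clear of the neck all round). Fits the neck at any turn.
- cap_top (a point): middle of the cap's round top, 22 mm above its underside, at the foot of the grip bar. As the cap goes down the neck its lip meets the catches with this point 35 mm above the collar; the push rises to about 12 N and drops as it clicks at about 30 mm; left alone it then rests at about 25.5 mm, pressed fully home at 22 mm (10 N for the seal).
- tin: food tin, 58 mm tall, 75 mm across, origin under its middle; bystander
- mug: striped mug, 95 mm tall, 84 mm across, origin at its underside; bystander

How it is judged:
By the outcome, as a careful person would: the job done as asked, in the order asked, and still so for the second after the job is handed in, while the arm keeps its last pose, push and grip.
It also fails if it takes over 72 s, if anything falls off the work surface, if the arm or the gripper's body presses on something with over 40 N, if the wrist force passes 120 N, or if a joint passes its speed limit or range.

## Working session

There is one attempt and no reset: what is moved stays moved. The work goes in short steps, Python scripts to look and compute and a tool call to move; the robot and the scene stay as the last step left them, time stands still between calls to the robot, and variables do not carry over. Pictures are saved under pics/ and viewed, at most 13 in all, crops included, and the job is handed in when it is done.

Besides the shell and the picture viewer there is one more tool, called after ">>>" by a JSON object that holds its "method" and its "body", one argument or row to a line. apply_moves: Moves the arm, as the interface text tells. Its arguments: {"type":"object","properties":{"steps":{"type":"array"},"grip_force":{"type":"number"}},"required":["steps"]}

```bash
mkdir -p pics
cat > h.py <<'E'
from cell import *
import numpy as np, cv2
from scipy.spatial.transform import Rotation as R
def rot(a):
    a=np.array(a,float)
    return a if a.shape==(3,3) else R.from_quat(a).as_matrix()
def ray(c,u,v):
    K=np.array(c["K"]);d=np.array([(u-K[0,2])/K[0,0],(v-K[1,2])/K[1,1]])
    s=d.copy()
    for _ in range(20): s=d/(1+c["k1"]*(s@s))
    r=rot(c["attitude"])@np.array([s[0],s[1],1]);return np.array(c["position"]),r/np.linalg.norm(r)
def onz(c,u,v,z):
    p,r=ray(c,u,v);return p+r*(z-p[2])/r[2]
def proj(c,P):
    K=np.array(c["K"]);q=rot(c["attitude"]).T@(np.array(P)-np.array(c["position"]));s=q[:2]/q[2];s=s*(1+c["k1"]*(s@s))
    return np.array([K[0,0]*s[0]+K[0,2],K[1,1]*s[1]+K[1,2]])
def st():
    o=observe();return o
E
python3 - <<'E'
from h import *
o=observe();print({k:np.round(v,3) for k,v in o.items() if not isinstance(v,dict)})
for n in("scene","top","wrist"):
    c=calibration(n);print(n,c)
a=capture("scene");b=capture("top");cv2.imwrite("pics/scene0.png",a);cv2.imwrite("pics/top0.png",b)
try: print(tips_ahead)
except Exception as e: print(e)
E
```

```text
{'time': np.float64(0.0), 'joint_pos': array([-1.147,  0.424,  1.631, -0.   ,  1.089, -0.019]), 'joint_vel': array([-0.002,  0.001, -0.001,  0.001,  0.001,  0.002]), 'effort': array([-0.0000e+00, -5.4462e+01, -2.7366e+01,  6.4000e-02,  2.3000e-02,
       -0.0000e+00]), 'position': array([ 0.268, -0.564,  0.239]), 'ee_rot': array([ 0.976,  0.22 , -0.   , -0.001]), 'force': array([-0.673, -0.26 , -0.026]), 'ft_torque': array([-0.042,  0.01 , -0.014]), 'grasp_force': np.float64(0.0), 'opening': np.float64(1.003)}
scene {'K': array([[523.15502945,   0.        , 282.02114913],
       [  0.        , 523.15502945, 205.85844951],
       [  0.        ,   0.        ,   1.        ]]), 'k1': -0.07273295026591114, 'position': array([-0.45894938, -0.68134676,  1.11166039]), 'attitude': array([ 0.8020901 , -0.3808014 ,  0.19151326, -0.4182875 ])}
top {'K': array([[380.57201956,   0.        , 280.16896023],
       [  0.        , 380.57201956, 212.524817  ],
       [  0.        ,   0.        ,   1.        ]]), 'k1': -0.10052307127805614, 'position': array([0.23760337, 0.18164184, 1.23455815]), 'attitude': array([-0.65593334,  0.74099284, -0.10717053,  0.09589336])}
wrist {'K': array([[364.79098533,   0.        , 282.29084028],
       [  0.        , 364.79098533, 210.8416973 ],
       [  0.        ,   0.        ,   1.        ]]), 'k1': -0.07356930260107424, 'position': array([ 0.33212403, -0.53514115,  0.38381072]), 'attitude': array([ 0.83804184, -0.52988436, -0.07041507,  0.10931678])}
0.017
```

View pics/scene0.png

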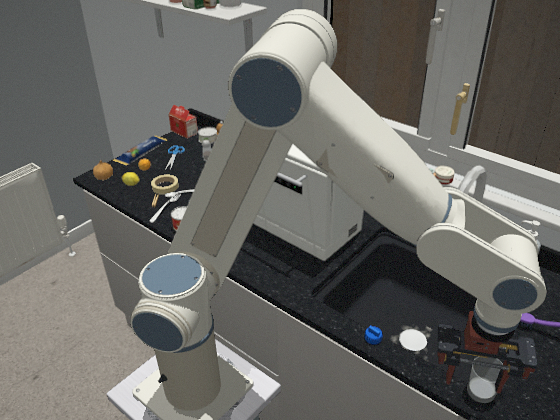

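View pics/top0.png

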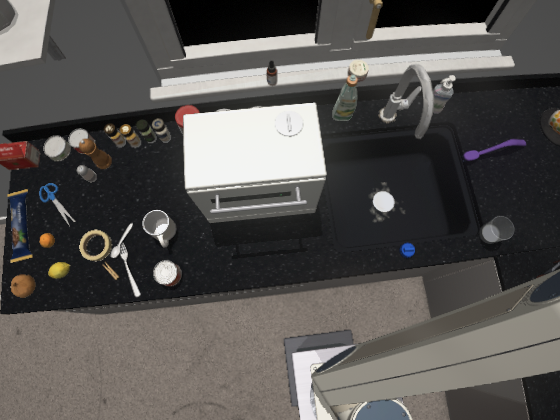

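The scene picture shows the dishwasher behind the arm and the cap at about (373,335). In the top picture the cap is at (408,250), the handle bar runs (212,212)–(312,203), the mug is at (158,225) and the tin at (168,273).

Run:
```python
from h import *
b=cv2.imread("pics/top0.png");c=calibration("top")
hsv=cv2.cvtColor(b,cv2.COLOR_BGR2HSV)
m=cv2.inRange(hsv,(100,150,60),(125,255,255))
n,l,s,ce=cv2.connectedComponentsWithStats(m)
for i in range(1,n):
    if s[i,4]>25: print(s[i],ce[i],onz(c,*ce[i],.022))
for uv in [(212,212),(300,205),(312,203)]: print('h',uv,onz(c,*uv,.302))
for uv in [(183,140),(190,190),(326,176),(320,106),(184,116)]: print('topcorner',uv,onz(c,*uv,.345))
cv2.imwrite("pics/crop1.png",np.hstack([cv2.resize(b[90:280,170:340],None,fx=3,fy=3,interpolation=cv2.INTER_CUBIC),cv2.resize(b[225:275,385:435],(250,250),interpolation=cv2.INTER_CUBIC).__class__(np.zeros((570,250,3),np.uint8).shape,np.uint8) if 0 else np.vstack([cv2.resize(b[225:275,383:433],(250,250),interpolation=cv2.INTER_CUBIC),np.zeros((320,250,3),np.uint8)])]))
```

```text
[ 40 183  18  19 152] [ 48.05263158 192.15789474] [0.76912118 0.94353517 0.022     ]
[  9 193  18  14  84] [ 15.33333333 199.97619048] [0.75589878 1.06913113 0.022     ]
[400 242  15  16 175] [407.15428571 249.52571429] [ 0.4195253  -0.25679512  0.022     ]
[ 12 250  19   9  39] [ 22.74358974 253.84615385] [0.55615375 1.02540272 0.022     ]
h (212, 212) [0.53527848 0.32298573 0.302     ]
h (300, 205) [0.52645751 0.09644561 0.302     ]
h (312, 203) [0.52806256 0.06499554 0.302     ]
topcorner (183, 140) [0.7271614  0.37920537 0.345     ]
topcorner (190, 190) [0.58559002 0.36748315 0.345     ]
topcorner (326, 176) [0.58105997 0.02495497 0.345     ]
topcorner (320, 106) [0.78316087 0.00867717 0.345     ]
topcorner (184, 116) [0.79871588 0.37382789 0.345     ]
```

View pics/crop1.png

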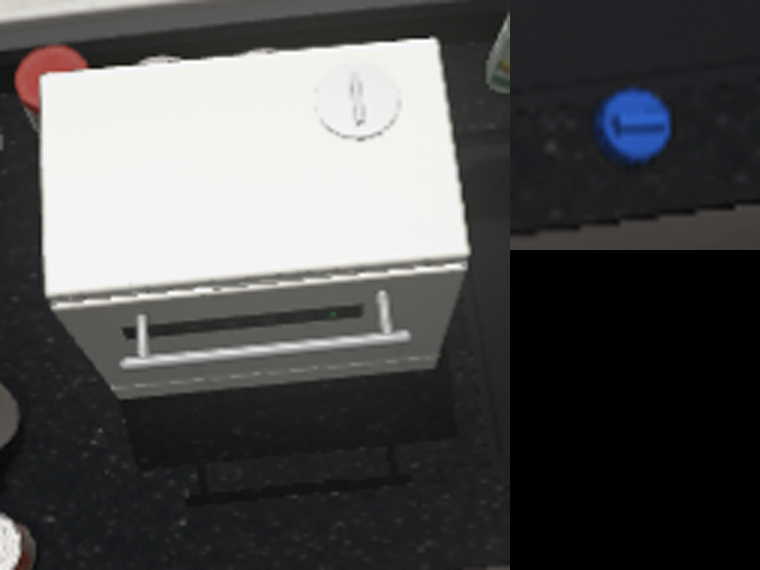

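```bash
cat >> h.py <<'E'
def tosteps(P,yaw):
    """shift in tool axes and turn deg from measured pose to world P,yaw deg"""
    o=observe();M=R.from_quat(o["ee_rot"]).as_matrix()
    y=np.degrees(np.arctan2(M[1,0],M[0,0]));t=(y-yaw+180)%360-180
    print('pos',np.round(o["position"],4),'yaw %.1f'%y,'q',np.round(o["joint_pos"],2),'F',np.round(o["force"],1),'t',o["time"])
    print('shift',np.round(M.T@(np.array(P)-o["position"]),4),'turn %.1f'%t)
E
python3 - <<'E'
from h import *
c=calibration("top")
f=lambda x,y:(170+x/3-.33,90+y/3-.33)
A=onz(c,*f(122,364),.302);B=onz(c,*f(408,336),.302)
print(A,B,np.linalg.norm(A-B),(A+B)/2,np.degrees(np.arctan2(A[0]-B[0],A[1]-B[1])))
for q in [(48,297),(467,255),(437,40),(42,74)]: print(onz(c,*f(*q),.345))
b=cv2.imread("pics/top0.png")
# refine bar: bright rows along columns
g=cv2.cvtColor(b,cv2.COLOR_BGR2GRAY).astype(float);pts=[]
for u in range(222,300,4):
    w=g[198:218,u]; v0=211.3-(u-210.7)*9.3/95.3
    vs=np.arange(int(v0)-3,int(v0)+5);w=np.clip(g[vs,u]-np.median(g[vs,u]),0,None);pts.append(onz(c,u,(vs*w).sum()/w.sum(),.302)[:2])
pts=np.array(pts);k=np.polyfit(pts[:,1],pts[:,0],1);print('line x=%.4f*y+%.4f'%tuple(k),np.degrees(np.arctan(k[0])),np.std(pts[:,0]-np.polyval(k,pts[:,1])))
E
```

```text
[0.53847036 0.32706835 0.302     ] [0.53361188 0.08069592 0.302     ] 0.2464203337334866 [0.53604112 0.20388213 0.302     ] 1.129731383431392
[0.59050042 0.37818921 0.345     ]
[0.58482055 0.02605094 0.345     ]
[0.79384898 0.01971944 0.345     ]
[0.80396095 0.37453052 0.345     ]
line x=0.0162*y+0.5340 0.9308170411210404 0.0005594415161649464
```

Run:
```python
from h import *
tosteps([.42,.1,.42],-1); tosteps([.564,.203,.40],-1)
```

```text
pos [ 0.2676 -0.5643  0.239 ] yaw 25.4 q [-1.15  0.42  1.63  0.    1.09 -0.02] F [-0.3  0.3 -0.3] t 0.1
shift [ 0.4223 -0.5352 -0.1802] turn 26.4
pos [ 0.2676 -0.5643  0.239 ] yaw 25.4 q [-1.15  0.42  1.63  0.    1.09 -0.02] F [-0.3  0.3 -0.3] t 0.1
shift [ 0.5966 -0.5665 -0.1602] turn 26.4
```

>>> {"method": "apply_moves", "body": {
  "steps": [
    [0.0,0.0,-0.06,0,0],
    [0.02,-0.03,-0.12,0,0],
    [0.05,-0.06,-0.18,5,0],
    [0.09,-0.12,-0.18,10,0],
    [0.14,-0.17,-0.18,15,0],
    [0.18,-0.22,-0.18,20,0],
    [0.22,-0.28,-0.18,26,0],
    [0.26,-0.33,-0.18,26,0],
    [0.3,-0.38,-0.18,26,0],
    [0.34,-0.43,-0.18,26,0]
  ]
}}

```text
time: 1.35
position: [0.3805, -0.072, 0.4197]
ee_rot: [1.0, -0.006, 0.0, 0.0]
force: [0.8, -0.3, 0.1]
opening: 0.005
grasp_force: 0.0
```

Run:
```python
from h import *
tosteps([.564,.203,.42],-1)
```

```text
pos [ 0.3805 -0.072   0.4197] yaw -0.7 q [-0.22 -0.14  1.88  0.    1.4   1.36] F [ 0.8 -0.3  0.1] t 1.35
shift [ 1.804e-01 -2.770e-01 -2.000e-04] turn 0.3
```

>>> {"method": "apply_moves", "body": {
  "steps": [
    [0.02,-0.05,0,0,0],
    [0.05,-0.1,0,0,0],
    [0.08,-0.15,0,0,0],
    [0.12,-0.19,0,0,0],
    [0.15,-0.23,0,0,0],
    [0.18,-0.277,0,0,0],
    [0.18,-0.277,0.02,0,0],
    [0.18,-0.277,0.02,0,0]
  ]
}}

```text
time: 2.35
position: [0.5628, 0.2013, 0.3974]
ee_rot: [1.0, -0.005, -0.002, 0.001]
force: [-0.5, 0.2, 0.0]
opening: 0.008
grasp_force: 0.0
```

Run:
```python
from h import *
tosteps([.564,.203,.301],-1)
a=calibration("wrist");w=capture("wrist");t=capture("top");
cv2.imwrite("pics/w1.png",w)
for p in [(.537,.1,.302),(.537,.3,.302),(.584,.203,.33),(.564,.203,.301)]:print(proj(a,p))
```

```text
pos [0.5628 0.2013 0.3974] yaw -0.6 q [ 0.32  0.25  1.52 -0.    1.38  1.9 ] F [-0.5  0.2  0. ] t 2.35
shift [ 0.0016 -0.0019  0.0964] turn 0.4
[423.46048468 253.25908753]
[143.25490723 256.02512784]
[277.72067627 199.60003268]
[278.56996296 218.07260704]
```

View pics/w1.png

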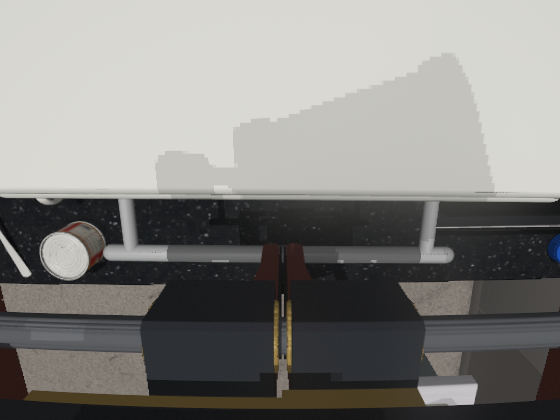

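The wrist view shows the bar at row 253 as predicted, with ends at columns 104 and 453. The door's top edge is at row 195, so there is a clear gap for the closed fingers.

>>> {"method": "apply_moves", "body": {
  "steps": [
    [0.002,-0.002,0.03,0,0],
    [0.002,-0.002,0.06,0,0],
    [0.002,-0.002,0.08,0,0],
    [0.002,-0.002,0.097,0,0],
    [0.002,-0.002,0.097,0,0],
    [-0.008,-0.002,0.097,0,0],
    [-0.012,-0.002,0.098,0,0]
  ]
}}

```text
time: 3.32
position: [0.5518, 0.2034, 0.3029]
ee_rot: [1.0, -0.005, 0.001, -0.0]
force: [1.5, -0.2, 0.9]
opening: 0.005
grasp_force: 0.8
```

>>> {"method": "apply_moves", "body": {
  "steps": [
    [-0.011,0,0.003,0,0],
    [-0.022,0,0.006,0,0],
    [-0.033,0,0.01,0,0],
    [-0.043,0,0.014,0,0],
    [-0.053,0,0.019,0,0],
    [-0.063,0,0.024,0,0],
    [-0.07,0,0.028,0,0]
  ]
}}

```text
time: 4.2
position: [0.4807, 0.204, 0.2733]
ee_rot: [1.0, -0.005, -0.0, 0.0]
force: [1.3, -0.6, -0.3]
opening: 0.01
grasp_force: 0.8
```

Run:
```python
from h import *
o=observe();print(o["position"],o["force"])
w=capture("wrist");cv2.imwrite("pics/w2.png",w)
```

```text
[0.48073981 0.20399153 0.2732666 ] [ 1.25964062 -0.57628485 -0.3441511 ]
```

View pics/w2.png

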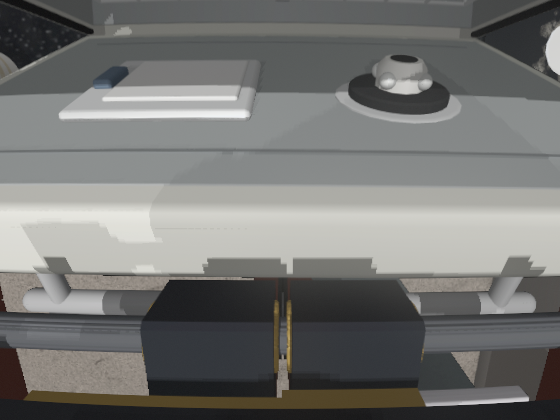

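The door is tilted about 0.33 rad, with the filler visible at (403,85). I'll pull a little further, then lift clear.

>>> {"method": "apply_moves", "body": {
  "steps": [
    [-0.008,0,0.004,0,0],
    [-0.015,0,0.008,0,0],
    [-0.02,0,0.011,0,0],
    [-0.022,0,-0.04,0,0],
    [-0.022,0,-0.1,0,0],
    [-0.022,0,-0.14,0,0],
    [-0.022,0,-0.14,0,0]
  ]
}}

```text
time: 5.12
position: [0.4606, 0.2048, 0.4171]
ee_rot: [1.0, -0.005, 0.003, -0.001]
force: [-0.6, 0.7, -1.2]
opening: 0.002
grasp_force: 0.0
```

Run:
```python
from h import *
tosteps([.4195,-.257,.25],0)
w=capture("wrist");cv2.imwrite("pics/w3.png",w)
```

```text
pos [0.4606 0.2048 0.4171] yaw -0.6 q [0.39 0.07 1.68 0.   1.38 1.98] F [-0.6  0.7 -1.2] t 5.125
shift [-0.0369  0.4627  0.1657] turn -0.6
```

View pics/w3.png

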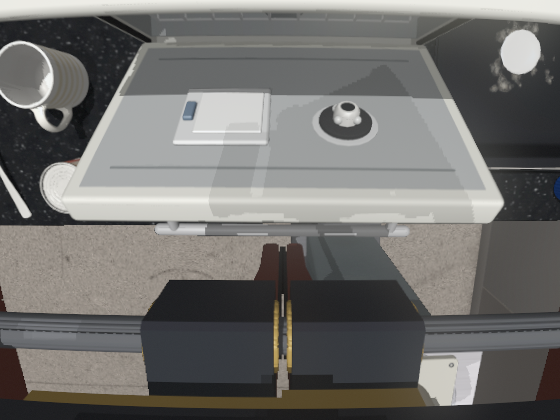

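The door is falling open by itself; the filler is at (346,118). Now over to the cap.

>>> {"method": "apply_moves", "body": {
  "steps": [
    [0,0.05,0,0,0.5],
    [0,0.1,0,0,0.5],
    [0,0.16,0,0,0.5],
    [-0.01,0.22,0,0,0.5],
    [-0.02,0.28,0.02,0,0.5],
    [-0.03,0.34,0.05,0,0.5],
    [-0.04,0.39,0.08,0,0.5],
    [-0.05,0.43,0.12,0,0.5],
    [-0.06,0.46,0.17,0,0.5],
    [-0.06,0.46,0.17,0,0.5]
  ]
}}

```text
time: 6.42
position: [0.3909, -0.2542, 0.239]
ee_rot: [1.0, -0.007, -0.004, -0.003]
force: [-0.2, -0.7, -0.6]
opening: 0.498
grasp_force: 0.0
```

>>> {"method": "apply_moves", "body": {
  "steps": [
    [0,0,0,0,0.5],
    [0,0,0,0,0.5],
    [0,0,0,0,0.5]
  ]
}}

```text
time: 6.8
position: [0.3956, -0.2546, 0.2449]
ee_rot: [1.0, -0.005, 0.001, 0.001]
force: [0.2, 0.1, 0.7]
opening: 0.502
grasp_force: 0.0
```

Run:
```python
from h import *
c=calibration("wrist");w=capture("wrist");cv2.imwrite("pics/w4.png",w)
hsv=cv2.cvtColor(w,cv2.COLOR_BGR2HSV);m=cv2.inRange(hsv,(100,130,40),(125,255,255))
n,l,s,ce=cv2.connectedComponentsWithStats(m);i=1+np.argmax(s[1:,4]);print(s[i],ce[i],onz(c,*ce[i],.018))
tosteps([.4195,-.257,.1],0)
x,y,ww,hh=s[i][:4];cx,cy=int(ce[i][0]),int(ce[i][1]);r=60
cr=w[max(0,cy-r):cy+r,cx-r:cx+r];cv2.imwrite("pics/c4.png",np.hstack([cv2.resize(cr,(540,540*cr.shape[0]//cr.shape[1]),interpolation=cv2.INTER_CUBIC)]));print(cx-r,max(0,cy-r))
t=capture("top");cv2.imwrite("pics/top2.png",t)
```

```text
[ 263  135   48   49 1698] [286.40341578 158.82862191] [ 0.42268287 -0.25998956  0.018     ]
pos [ 0.3955 -0.2547  0.2448] yaw -0.6 q [-0.6   0.19  1.96  0.    0.99  0.98] F [0.4 0.3 0. ] t 6.85
shift [0.0238 0.0019 0.1448] turn -0.6
226 98
```

View pics/c4.png

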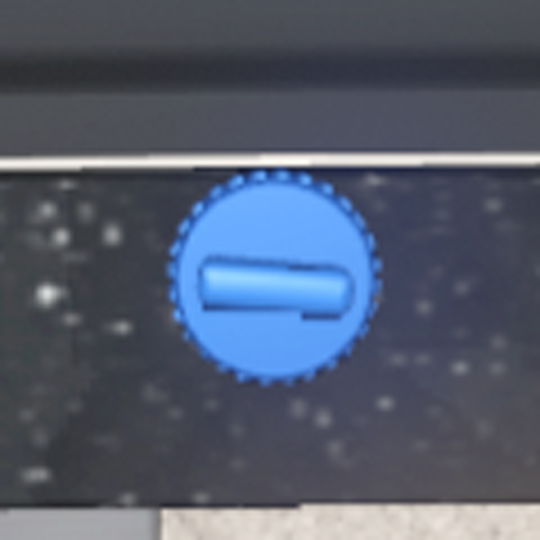

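The cap fills the crop, centred near (275,277), with its grip bar running (205,282)–(350,290), i.e. roughly along world −y.

Run:
```python
from h import *
c=calibration("wrist")
f=lambda x,y:(226+x/4.5-.4,98+y/4.5-.4)
A=onz(c,*f(202,283),.036);B=onz(c,*f(350,290),.036);print(A,B,np.linalg.norm(A-B),(A+B)/2,np.degrees(np.arctan2(*(B-A)[1::-1])))
print(onz(c,*f(275,277),.022),np.linalg.norm(onz(c,*f(172,277),.02)-onz(c,*f(380,277),.02)))
# filler & door in top
t=cv2.imread("pics/top2.png");tc=calibration("top");print(proj(tc,(.444,.143,.105)))
u,v=proj(tc,(.47,.18,.1)).astype(int);cr=t[v-70:v+70,u-90:u+90];cv2.imwrite("pics/t2c.png",cv2.resize(cr,None,fx=4,fy=4,interpolation=cv2.INTER_CUBIC));print(u-90,v-70)
tosteps([.42,-.26,.05],-93)
```

```text
[ 0.42295742 -0.24438264  0.036     ] [ 0.42113976 -0.2762527   0.036     ] 0.03192185128611092 [ 0.42204859 -0.26031767  0.036     ] -93.26424687392299
[ 0.42241972 -0.26026599  0.022     ] 0.04677704403602429
[285.18537201 252.6542757 ]
181 176
pos [ 0.3953 -0.2547  0.2446] yaw -0.6 q [-0.6   0.19  1.96  0.    0.99  0.98] F [ 0.1 -0.4 -1.2] t 6.9
shift [0.0245 0.0049 0.1946] turn 92.4
```

View pics/t2c.png

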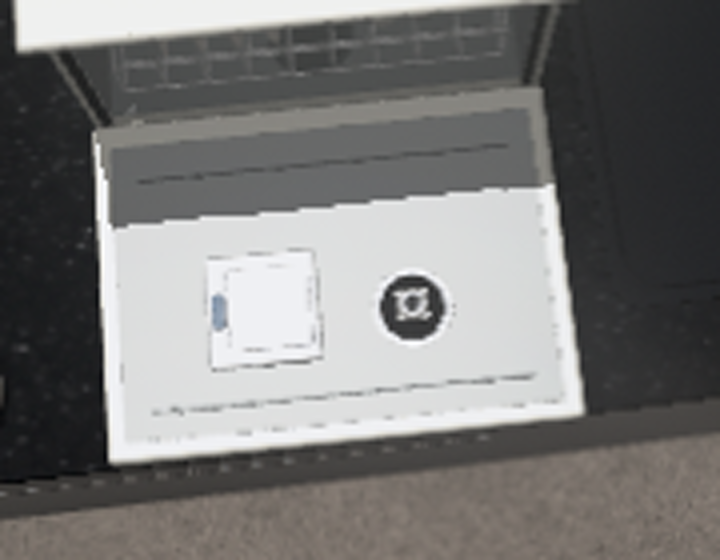

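The door looks flat open, with the filler ring at crop (413,307). I'll turn to straddle the cap's bar.

>>> {"method": "apply_moves", "body": {
  "steps": [
    [0.01,0.002,0.02,-10,0.5],
    [0.02,0.004,0.04,-20,0.5],
    [0.0265,0.0055,0.06,-30,0.5],
    [0.0265,0.0055,0.08,-40,0.5],
    [0.0265,0.0055,0.1,-50,0.5],
    [0.0265,0.0055,0.12,-60,0.5],
    [0.0265,0.0055,0.13,-70,0.5],
    [0.0265,0.0055,0.14,-80,0.5],
    [0.0265,0.0055,0.14,-87.5,0.5],
    [0.0265,0.0055,0.14,-87.5,0.5]
  ]
}}

```text
time: 8.15
position: [0.4215, -0.2608, 0.1039]
ee_rot: [0.726, 0.687, 0.0, 0.0]
force: [0.4, -0.6, 0.2]
opening: 0.502
grasp_force: 0.0
```

Run:
```python
from h import *
tosteps([.422,-.260,.041],86.9)
c=calibration("wrist");w=capture("wrist")
hsv=cv2.cvtColor(w,cv2.COLOR_BGR2HSV);m=cv2.inRange(hsv,(100,130,40),(125,255,255))
n,l,s,ce=cv2.connectedComponentsWithStats(m);i=1+np.argmax(s[1:,4]);print(s[i],ce[i],onz(c,*ce[i],.018))
```

```text
pos [ 0.4215 -0.2608  0.1039] yaw 86.8 q [-0.58  0.45  2.    0.    0.69 -0.52] F [ 0.4 -0.6  0.2] t 8.15
shift [0.0008 0.0004 0.0629] turn -0.1
[ 245  182   73   74 4158] [281.41221741 218.84199134] [ 0.42200201 -0.2582188   0.018     ]
```

>>> {"method": "apply_moves", "body": {
  "steps": [
    [0.0015,0.0004,0.03,0,0.5],
    [0.0015,0.0004,0.05,0,0.5],
    [0.0015,0.0004,0.061,0,0.5],
    [0.0015,0.0004,0.0625,0,0.4],
    [0.0015,0.0004,0.0625,0,0.2],
    [0.0015,0.0004,0.0625,0,0.0],
    [0.0015,0.0004,0.0625,0,0.0],
    [0.0015,0.0004,0.0625,0,0.0],
    [0.0015,0.0004,0.0625,0,0.0]
  ],
  "grip_force": 35
}}

```text
time: 9.32
position: [0.4219, -0.2596, 0.0417]
ee_rot: [0.726, 0.688, 0.0, 0.0]
force: [-1.1, -0.1, 7.2]
opening: 0.112
grasp_force: 35.0
```

>>> {"method": "apply_moves", "body": {
  "steps": [
    [0,0,-0.03,0,0],
    [0,0,-0.08,0,0],
    [0,0,-0.14,0,0],
    [0.04,0,-0.19,0,0],
    [0.09,0,-0.22,0,0],
    [0.14,0,-0.22,0,0],
    [0.19,0.01,-0.22,0,0],
    [0.24,0.02,-0.22,0,0],
    [0.29,0.02,-0.22,0,0],
    [0.32,0.02,-0.22,0,0]
  ]
}}

```text
time: 10.58
position: [0.4587, 0.0611, 0.2611]
ee_rot: [0.726, 0.688, -0.0, -0.0]
force: [0.1, -0.4, -0.7]
opening: 0.116
grasp_force: 35.0
```

>>> {"method": "apply_moves", "body": {
  "steps": [
    [0,0,0,0,0],
    [0,0,0,0,0],
    [0,0,0,0,0]
  ]
}}

```text
time: 10.95
position: [0.4589, 0.058, 0.2611]
ee_rot: [0.727, 0.687, -0.0, -0.0]
force: [-0.2, 0.1, 0.1]
opening: 0.11
grasp_force: 35.0
```

Run:
```python
from h import *
c=calibration("wrist");w=capture("wrist");tc=calibration("top");t=capture("top");sc=calibration("scene");s=capture("scene")
cv2.imwrite("pics/w5.png",w);cv2.imwrite("pics/top5.png",t);cv2.imwrite("pics/s5.png",s)
tosteps([.444,.143,.25],86.9)
P=(.444,.143,.102);print(proj(c,P),proj(tc,P),proj(sc,P))
f=lambda x,y:(181+x/4-.4,176+y/4-.4)
print('from top2',onz(tc,*f(413,307),.102), 'door edge corners',onz(tc,*f(110,464),.095),onz(tc,*f(583,413),.095),onz(tc,*f(97,130),.095))
```

```text
pos [0.4591 0.0582 0.2612] yaw 86.8 q [ 0.1   0.15  1.96 -0.    1.03  0.16] F [-0.4 -0.1  0. ] t 11.1
shift [ 0.0838 -0.0198  0.0112] turn -0.1
[256.69644705  95.72712347] [285.17423774 252.83650382] [265.69249588 245.90552907]
from top2 [0.44596016 0.14677654 0.102     ] door edge corners [0.35683482 0.38413825 0.095     ] [0.35210599 0.03066901 0.095     ] [0.61690804 0.37596314 0.095     ]
```

View pics/w5.png

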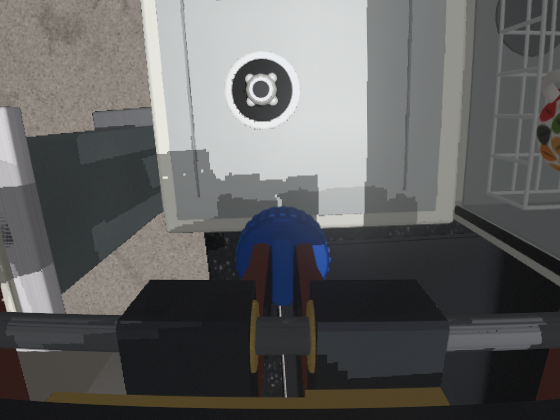

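The wrist view shows the cap held at about (283,255), level. The filler's black seal is centred near (262,90), with the neck tip at (261,88).

```bash
cat > meas.py <<'E'
from h import *
def ring(w,c,u0,v0,z=.102,thr=60):
    g=cv2.cvtColor(w,cv2.COLOR_BGR2GRAY);m=((g<thr)*255).astype(np.uint8)
    cs,_=cv2.findContours(m,cv2.RETR_EXTERNAL,cv2.CHAIN_APPROX_NONE)
    best=[k for k in cs if len(k)>40 and cv2.pointPolygonTest(cv2.convexHull(k),(float(u0),float(v0)),False)>=0]
    k=min(best,key=cv2.contourArea);h=cv2.convexHull(k)[:,0,:]
    p=np.array([onz(c,*q,z)[:2] for q in h.astype(float)]);
    (x,y),r=cv2.minEnclosingCircle((p*1000).astype(np.float32))
    e=cv2.fitEllipse((p*1000).astype(np.float32).reshape(-1,1,2))
    return (x/1000,y/1000,r/1000),e
E
python3 - <<'E'
from meas import *
w=cv2.imread("pics/w5.png");c=calibration("wrist");print(ring(w,c,262,90))
t=cv2.imread("pics/top5.png");tc=calibration("top");print(ring(t,tc,284,252))
# neck tip in wrist and top by hand: tip hole centre
print(onz(c,261,88.5,.115))
# cap: blue mask ellipse on top plane (z=TCP-.0197)
hsv=cv2.cvtColor(w,cv2.COLOR_BGR2HSV);m=cv2.inRange(hsv,(100,130,30),(125,255,255))
cs,_=cv2.findContours(m,cv2.RETR_EXTERNAL,cv2.CHAIN_APPROX_NONE);k=max(cs,key=cv2.contourArea)[:,0,:]
k=k[k[:,1]<262];z=.2612-.0197
p=np.array([onz(c,*q,z)[:2] for q in k.astype(float)])
A=np.c_[2*p,np.ones(len(p))];s=np.linalg.lstsq(A,(p**2).sum(1),rcond=None)[0];print('cap',s[:2],np.sqrt(s[2]+s[:2]@s[:2]),observe()["position"])
E
```

```text
((0.4473347473144531, 0.14757200622558594, 0.023616287231445314), ((446.9339904785156, 147.48834228515625), (44.24662780761719, 46.85264205932617), 173.06224060058594))Traceback (most recent call last):
  File "<stdin>", line 3, in <module>
  File "meas.py", line 6, in ring
    k=min(best,key=cv2.contourArea);h=cv2.convexHull(k)[:,0,:]
ValueError: min() iterable argument is empty
```

```bash
cat >> meas.py <<'E'
def capc(w,c,z,vmax):
    hsv=cv2.cvtColor(w,cv2.COLOR_BGR2HSV);m=cv2.inRange(hsv,(100,130,30),(125,255,255))
    cs,_=cv2.findContours(m,cv2.RETR_EXTERNAL,cv2.CHAIN_APPROX_NONE);k=max(cs,key=cv2.contourArea)[:,0,:]
    k=cv2.convexHull(k[k[:,1]<vmax])[:,0,:];k=k[k[:,1]<vmax-4]
    p=np.array([onz(c,*q,z)[:2] for q in k.astype(float)])
    A=np.c_[2*p,np.ones(len(p))];s=np.linalg.lstsq(A,(p**2).sum(1),rcond=None)[0];return s[:2],np.sqrt(s[2]+s[:2]@s[:2]),len(k)
E
python3 - <<'E'
from meas import *
c=calibration("wrist");w=capture("wrist")
o=observe()["position"]
for th in (60,80,100):print(ring(w,c,262,90,thr=th))
print(onz(c,261,88.5,.115))
for z in (.0417-.012,.0197): print('cap',capc(w,c,o[2]-z,262),o)
P=(.447,.1475,.25);tosteps(P,86.9)
E
```

```text
((0.44760736083984376, 0.14732501220703126, 0.023578907012939455), ((447.601318359375, 147.2361602783203), (45.949275970458984, 46.965980529785156), 164.57769775390625))
((0.44794320678710936, 0.14690620422363282, 0.024025482177734377), ((447.89617919921875, 147.0589141845703), (47.0637321472168, 47.77970886230469), 169.17715454101562))
((0.44810751342773436, 0.14688360595703126, 0.024178192138671874), ((447.94854736328125, 147.0660858154297), (47.4134407043457, 48.045475006103516), 156.62449645996094))
[0.4486544  0.14771404 0.115     ]
cap (array([0.45968186, 0.05840668]), np.float64(0.023979779028126032), 14) [0.45906797 0.05839312 0.26118501]
cap (array([0.45992897, 0.06236765]), np.float64(0.022606263999032733), 14) [0.45906797 0.05839312 0.26118501]
pos [0.4591 0.0584 0.2612] yaw 86.8 q [ 0.1   0.15  1.96 -0.    1.03  0.16] F [ 0.9  0.2 -0.7] t 11.15
shift [ 0.0883 -0.017   0.0112] turn -0.1
```

>>> {"method": "apply_moves", "body": {
  "steps": [
    [0.01,-0.012,0,10,0],
    [0.02,-0.024,0,20,0],
    [0.03,-0.036,0,30,0],
    [0.04,-0.048,0,40,0],
    [0.05,-0.06,0,50,0],
    [0.06,-0.072,0,60,0],
    [0.07,-0.084,0,70,0],
    [0.08,-0.096,0,80,0],
    [0.0835,-0.1036,0,90,0],
    [0.0835,-0.1036,0,90,0]
  ]
}}

```text
time: 12.4
position: [0.3599, 0.148, 0.2612]
ee_rot: [1.0, -0.026, 0.0, -0.0]
force: [0.2, 0.6, -0.1]
opening: 0.111
grasp_force: 35.0
```

>>> {"method": "apply_moves", "body": {
  "steps": [
    [0,0,0,0,0],
    [0,0,0,0,0]
  ]
}}

```text
time: 12.65
position: [0.3605, 0.1479, 0.2612]
ee_rot: [1.0, -0.027, 0.0, -0.0]
force: [-0.7, 0.0, -0.7]
opening: 0.108
grasp_force: 35.0
```

Run:
```python
from meas import *
c=calibration("wrist");w=capture("wrist");cv2.imwrite("pics/w6.png",w)
u=proj(c,(.4475,.147,.102));print(u)
for th in (60,80,100):print(ring(w,c,*u,thr=th))
tosteps((.447,.147,.25),86.9)
```

```text
[276.87427052  93.89268892]
((0.44794317626953123, 0.14815293884277345, 0.023506092071533202), ((447.7783508300781, 151.2099609375), (38.441986083984375, 46.588191986083984), 88.49271392822266))
((0.4476589050292969, 0.14735940551757812, 0.024039480209350587), ((447.7617492675781, 147.31382751464844), (47.55277633666992, 47.647335052490234), 74.57686614990234))
((0.44770700073242187, 0.14727932739257812, 0.024360063552856446), ((447.76141357421875, 147.21832275390625), (47.826576232910156, 48.32067108154297), 130.2978515625))
pos [0.3605 0.1479 0.2612] yaw -3.1 q [ 0.36  0.03  2.09 -0.    1.02  1.98] F [0.4 0.2 0.6] t 12.7
shift [ 0.0865 -0.0038  0.0112] turn -90.0
```

The two views from different turns agree on the filler at (0.448, 0.147). Next I move over it.

>>> {"method": "apply_moves", "body": {
  "steps": [
    [0.03,-0.001,0,0,0],
    [0.06,-0.003,0.01,0,0],
    [0.0872,-0.0039,0.03,0,0],
    [0.0872,-0.0039,0.06,0,0],
    [0.0872,-0.0039,0.086,0,0],
    [0.0872,-0.0039,0.09,0,0],
    [0.0872,-0.0039,0.09,0,0]
  ]
}}

```text
time: 13.58
position: [0.4478, 0.1472, 0.1715]
ee_rot: [1.0, -0.027, 0.0, 0.0]
force: [-0.1, -0.5, -0.8]
opening: 0.111
grasp_force: 35.0
```

Run:
```python
from meas import *
tosteps((.4478,.1471,.157),-3.1)
w=capture("wrist");s=capture("scene");c=calibration("scene");u,v=proj(c,(.448,.147,.12)).astype(int)
cv2.imwrite("pics/m7.png",np.hstack([cv2.resize(w[150:360,150:430],(400,300)),cv2.resize(s[v-45:v+45,u-60:u+60],(400,300),interpolation=cv2.INTER_CUBIC)]))
```

```text
pos [0.4478 0.1472 0.1715] yaw -3.1 q [ 0.29  0.3   2.01 -0.    0.83  1.92] F [-0.1 -0.5 -0.8] t 13.575
shift [0.     0.0001 0.0145] turn -0.0
```

View pics/m7.png

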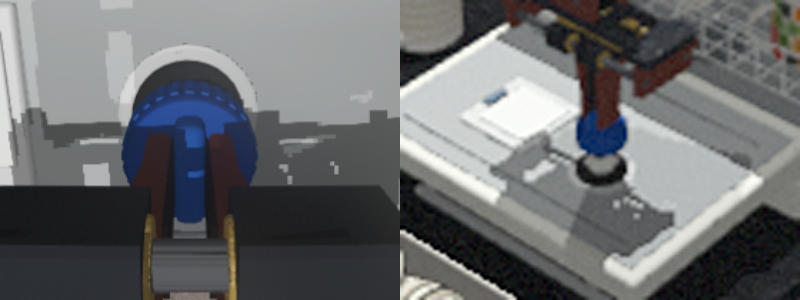

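The cap sits centred above the neck in both views. I'll lower it slowly and watch the force.

>>> {"method": "apply_moves", "body": {
  "steps": [
    [0,0,0.006,0,0],
    [0,0,0.01,0,0],
    [0,0,0.014,0,0],
    [0,0,0.016,0,0],
    [0,0,0.018,0,0],
    [0,0,0.018,0,0]
  ]
}}

```text
time: 14.42
position: [0.4474, 0.1472, 0.153]
ee_rot: [1.0, -0.027, -0.0, 0.0]
force: [-0.3, 0.5, -0.4]
opening: 0.107
grasp_force: 35.0
```

>>> {"method": "apply_moves", "body": {
  "steps": [
    [0,0,0.002,0,0],
    [0,0,0.004,0,0],
    [0,0,0.006,0,0],
    [0,0,0.008,0,0],
    [0,0,0.008,0,0]
  ]
}}

```text
time: 15.05
position: [0.4471, 0.1474, 0.1447]
ee_rot: [1.0, -0.027, -0.0, -0.0]
force: [0.1, 3.3, -7.1]
opening: 0.117
grasp_force: 35.0
```

>>> {"method": "apply_moves", "body": {
  "steps": [
    [0,0,0.002,0,0],
    [0,0,0.004,0,0],
    [0,0,0.006,0,0],
    [0,0,0.006,0,0]
  ]
}}

```text
time: 15.55
position: [0.4474, 0.1472, 0.1396]
ee_rot: [1.0, -0.027, -0.0, 0.0]
force: [-4.2, 1.5, 7.3]
opening: 0.111
grasp_force: 35.0
```

>>> {"method": "apply_moves", "body": {
  "steps": [
    [0,0,0.001,0,0],
    [0,0,0.002,0,0],
    [0,0,0.002,0,0],
    [0,0,0.002,0,0]
  ]
}}

```text
time: 16.05
position: [0.4474, 0.1473, 0.1386]
ee_rot: [1.0, -0.027, 0.0, -0.0]
force: [-8.3, 1.8, 20.7]
opening: 0.109
grasp_force: 35.0
```

>>> {"method": "apply_moves", "body": {
  "steps": [
    [-0.0005,0,0.0005,0,0],
    [-0.0008,0,0.0005,0,0],
    [-0.0008,0,0.0005,0,0],
    [-0.0008,0,0.0005,0,0]
  ]
}}

```text
time: 16.55
position: [0.4474, 0.1473, 0.1386]
ee_rot: [1.0, -0.027, 0.001, -0.0]
force: [-6.6, -0.9, 23.3]
opening: 0.111
grasp_force: 35.0
```

Run:
```python
from meas import *
tosteps((.4478,.1471,.139),-3.1)
w=capture("wrist");s=capture("scene");c=calibration("scene");u,v=proj(c,(.448,.147,.12)).astype(int)
cv2.imwrite("pics/m8.png",np.hstack([cv2.resize(w[150:360,150:430],(400,300)),cv2.resize(s[v-45:v+45,u-60:u+60],(400,300),interpolation=cv2.INTER_CUBIC)]))
tosteps((.4478,.1471,.139),-3.1)
```

```text
pos [0.4474 0.1473 0.1386] yaw -3.1 q [ 0.29  0.36  2.04 -0.    0.75  1.92] F [-6.6 -0.9 23.3] t 16.55
shift [ 0.0005  0.0002 -0.0004] turn -0.0
pos [0.4473 0.1473 0.1386] yaw -3.1 q [ 0.29  0.36  2.04 -0.    0.75  1.92] F [-7.1  0.2 23. ] t 16.65
shift [ 0.0005  0.0002 -0.0004] turn -0.0
```

View pics/m8.png

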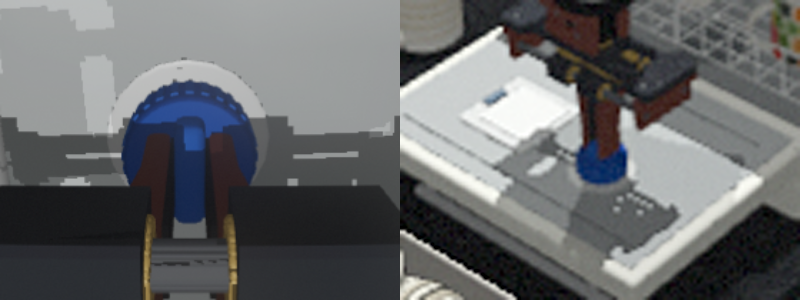

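The cap is level, the black seal no longer shows, and the push holds steady at 23 N with the height stopped at the fully home value. Handing in.

```bash
python3 -c "
from cell import *
print(sign_off())"
```

```text
the job is handed in; nothing more can be done
None
```

The door is open flat, the cap is pressed fully home on the filler and still held there with about 23 N, the tin and mug were not touched, and the job was handed in at about 17 s.

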